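# Gauge the contact pressure of a fuse holder

## Task

Check the contact pressure of the fuse holder that is packed up in the test nest: take the sprung gauge from its rest pad, hold it upright over the holder's sprung centre contact and press slowly straight down until its bell is firmly home on the brass collar, and keep it home for a good second so that the rod comes out to its reading, without ever leaning hard on the bakelite. Then lift it off and stand it upright back on its pad with the rod still out. Keep off the red button and leave the loose parts where they lie.

Things in the scene. Friction and masses are not known exactly. Their poses are not given: they have to be found in the camera images.
- gauge: Sprung contact-pressure gauge, loose, about 260 g, standing upright on its pad. From the bottom: brass bell, 38 mm across, 20 mm high, with a flat rim; brass taper up to 34 mm; aluminium barrel, 24 mm across, its top 110 mm above the rim; out of its top comes a white rod, 7 mm across (3 mm stands out at zero). Origin: centre of the rim plane (underside); z up along the barrel.
- gauge_mouth (a point): Face of the sprung piston (18 mm across) in the bell's open mouth (22 mm across), on the axis, 2 mm above the rim plane, given at its rest place. Pushing it up takes 2 N at first and 0.6 N more per mm, and drives the rod out of the top. The piston springs back; the rod stays out by friction (0.8 N), so nothing may bump it in again.
- gauge_grip (a point): Middle of the dark knurled sleeve (24 mm across, 42 mm long) by which the gauge is held: on its axis, 85 mm above the rim, 25 mm below the barrel's top. Below the sleeve is a red plastic finger guard, 36 mm across, from 53 to 58 mm above the rim. Above the barrel's top the rod needs 20 mm of free room between the fingers.
- rod (a joint): How far the rod has come out of the gauge, in m: 0 when fully in (as at the start), 0.018 at most. Pressed fully home on a holder it reads 0.006 to 0.014, according to the holder's hidden spring.
- nest: Steel test nest, fixed to the bench: green plate 130 x 104 mm, 10 mm thick, with an open-topped steel well 108 x 84 mm. Origin: centre of its underside, on the bench; x along the 130 mm side, z up. In the well lies a pile of packing boards of unknown height and on it, held fast and level, the dark brown bakelite fuse holder base (84 x 60 mm), centred over the origin.
- nest_rim (a point): Centre of the well's rim, 34 mm above the bench. Straight above it is the holder's centre contact: a round-ended brass stud 9 mm across, standing 18 mm proud of the flat brass collar plate round it. A hidden spring holds it up: it starts to give at 3 to 9 N (unknown), then 0.3 N more per mm. From first touch on the gauge's piston to the bell being home is 16 mm.
- nest_highest (a point): Centre of the collar plate's face were the pile at its highest, 81 mm above the bench; at its lowest, 55 mm. Its true height must be felt or seen. Collar: level square brass plate, 46 x 46 mm. The springs push back with 11 N at most; once rim meets collar the force climbs steeply. About 20 N in all is firmly home; over 45 N (a knock counts: come home at 10 to 15 mm/s) cracks the bakelite.
- pad: The gauge's rest pad, fixed to the bench: a flat square steel plate, 100 x 100 mm, faced with dark green felt, its top 6 mm above the bench. Origin: centre of its underside; z up. The whole bell must stand on it.
- enclosure: The grey steel test enclosure, fixed: 146 x 116 mm, 80 mm high (146 along its x), with the big red button on top (42 mm across, its top 101 mm above the bench). Origin: centre of its underside, on the bench.
- red_button (a joint): How far the red button is pressed, in m: 0 when up, 0.006 when fully down. It starts the test current: not to be pressed.
- fuse: Beige ceramic fuse with steel caps, 11 mm across, 38 mm long, lying loose on the bench. Origin: its middle, at the bench; x along it. To be left alone.
- ferrule0: Brass ferrule, a ring 17 mm across and 14 mm high, loose on the bench. Origin: centre of its underside. To be left alone.
- ferrule1: Second brass ferrule, just like the first. To be left alone.
- contact_spring: Steel fuse clip (contact spring), U-shaped, 34 x 12 mm, 21 mm high, loose on the bench. Origin: centre of its underside. To be left alone.

How it is judged:
By the outcome, as a careful person would: the job done as asked, in the order asked, and still so for the second after the job is handed in, with the robot touching nothing.
It also fails if it takes over 59 s, if anything falls off the work surface, if the arm or the gripper's body presses on something with over 40 N, if the wrist force passes 120 N, or if a joint passes its speed limit or range.

## Robot

A 7-joint arm with a two-finger parallel gripper is mounted at the origin on the work surface. World frame = base frame: x ahead of the robot, y to its left, z up, the work surface at z = 0. Lengths are in m, angles in rad, forces in N, time in s.
With the tool pointing down it reaches from about 0.4 to 0.925 m from the base axis. Payload 5.6 kg.
Tool frame: the origin (TCP) lies on the centre line of the jaws, within the pads' length; the fingertips stand 19 mm ahead of it and the grasp point (between the pads) is the TCP (bot.nose_length is the distance from the TCP to the fingertips, in m); z points along the fingers, y is the direction in which the jaws open and shut (so a half turn about z gives the same grasp; the last joint's range is limited). The gripper opens to 85 mm and grips with 20 to 120 N. Pads are 22 mm wide; open, the fingers measure 114 mm over their backs; the gripper's body (76 mm by 85 mm) begins 54 mm behind the grasp point. The pads swing forward as they close: fully open they stand 13 mm farther back than shut.
Start: joints at [-1.305, 0.468, -0.012, 1.603, 0.006, 1.071, -0.056], TCP at [0.198, 0.619, 0.25] pointing down, gripper open.
Joint ranges: [-2.53, 2.53], [-0.31, 2.02], [-1.57, 1.55], [0.28, 2.44], [-1.29, 4.43], [0.15, 1.84], [-2.92, 2.92]. Speed limits (rad/s): [2.57, 2.57, 3.14, 3.14, 3.14, 3.14, 3.14].

## Interface

Orientations are given as a unit quaternion [x, y, z, w].
In Python, from bench import bot, kin, vision gives the robot as it stands. Calls block until the motion is done:
- bot.goto(position, orientation): joint-space move of the TCP to a pose.
- bot.servo_line(position, frame=None, feed=0.15): straight line of the TCP; frame=None keeps the orientation; feed is the mean speed in m/s.
- bot.movej(angles): joint-space move.
- bot.move_gripper(opening): opening from 0.0 (shut) to 1.0 (fully open); the grip force is fixed at half the most; returns when the fingers have stopped.
- bot.sleep(seconds).
- kin.inverse_kinematics(position, orientation): joint angles nearest the present ones, or None.
- bot.get_obs(): the state.
- vision.snapshot(name): name is "scene" or "top" or "wrist"; returns (picture, depth): 480x640x3 uint8, red, green, blue; 480x640 float32, m along the optical axis (not along the pixel's ray), 0 where there is no reading.
- vision.camera_model(name): a dict with "fovy" (degrees; the focal length in pixels is half the picture's height over the tangent of half this angle, whatever the lens; pixels are square), "cx", "cy" (the principal point, pixels), "rvec" (rotation vector, rad) and "tvec" (3), from world to camera coordinates, as OpenCV has them; the wrist camera has in their place "mount" (4x4, takes a point from camera to tool coordinates, whose origin is the TCP and whose axes are the flange's). Camera axes: x right, y down, z forward; pixel columns grow to the right and rows downward; lengths in m; the calibration is good to about 2 mm. A picture is of the moment at which its call begins: read the wrist's pose just before it. camera_model takes no time and is no camera call.
A pose or a line that the arm cannot do raises bot.PlanningError and nothing moves.
- bot.sign_off(): hands the job in, once; it reports no verdict.
The state is a dict: "clock": time; "joint_positions": joint angles; "dq": joint speeds; "effort": joint torques, N m; "tcp_pos": TCP position; "ee_rot": TCP orientation; "ft_force": force on the tool from outside, world axes, zero at the start; "moment": the same for the moment, N m; "grip_width": opening from 0.0 (shut) to 1.0 (fully open).
Only numpy, scipy, OpenCV 4.12 (cv2) and the standard library are available. Lean on these libraries where they do the work, as an engineer would, in place of code of your own. Each camera call takes 0.05 s, during which the arm holds its last target. There are 200 camera calls.

## Working session

There is one attempt and no reset: what is moved stays moved. The work goes in short steps, each a Python script; the robot and the scene stay as the last script left them, time stands still between calls to the robot, and variables do not carry over. Pictures are saved under pics/ and viewed, about 8 in all and at most 12, crops included, and the job is handed in when it is done.

```bash
ls; mkdir -p pics
python3 - <<'E'
from bench import bot, kin, vision
import cv2,numpy as np
for n in ("scene","top"):
    p,d=vision.snapshot(n); cv2.imwrite(f"pics/{n}0.png",p[:,:,::-1]); np.save(f"pics/{n}0.npy",d)
    print(n,vision.camera_model(n),d.min(),d.max())
print(vision.camera_model("wrist"));o=bot.get_obs();print({k:np.round(v,3) for k,v in o.items()},bot.nose_length)
E
```

```text
pics
scene {'fovy': 46.97228948623811, 'cx': 315.18641678683707, 'cy': 236.3416919319484, 'rvec': array([ 1.94816702,  1.68859974, -0.58177965]), 'tvec': array([-0.06521273, -0.37289315,  1.18780659])} 0.0 2.1228516
top {'fovy': 57.79719100538961, 'cx': 323.7567462567971, 'cy': 236.90134364936577, 'rvec': array([ 2.1303766 , -2.1884254 ,  0.16252312]), 'tvec': array([0.00538817, 0.55745127, 0.77338249])} 0.0 1.7603047
{'fovy': 68.47957752734213, 'cx': 316.64253639759943, 'cy': 237.45824286045723, 'mount': array([[-2.66963402e-04, -9.49199985e-01, -3.14673351e-01,
         7.98675350e-02],
       [ 9.99999689e-01, -2.00763557e-05, -7.87822807e-04,
         3.44205180e-04],
       [ 7.41483902e-04, -3.14673463e-01,  9.49199695e-01,
        -1.24055614e-01],
       [ 0.00000000e+00,  0.00000000e+00,  0.00000000e+00,
         1.00000000e+00]])}
{'clock': np.float64(0.1), 'joint_positions': array([-1.305,  0.468, -0.012,  1.604,  0.006,  1.071, -0.056]), 'dq': array([-0.001, -0.002, -0.001, -0.003, -0.001, -0.001, -0.   ]), 'effort': array([ 1.0000e-03, -5.3352e+01,  2.2000e-02, -2.5197e+01,  1.1000e-02,
        4.0000e-03, -0.0000e+00]), 'tcp_pos': array([0.197, 0.619, 0.249]), 'ee_rot': array([ 0.154,  0.988, -0.001, -0.   ]), 'ft_force': array([-0.269, -1.043,  0.807]), 'moment': array([ 0.012, -0.031,  0.025]), 'grip_width': np.float64(0.999)} 0.019
```

View pics/scene0.png

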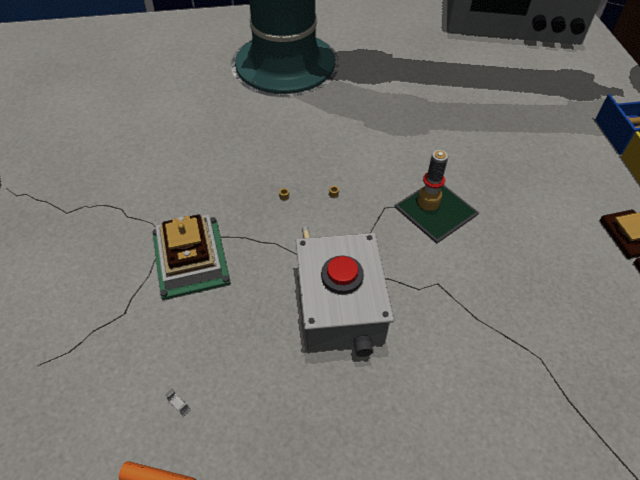

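View pics/top0.png

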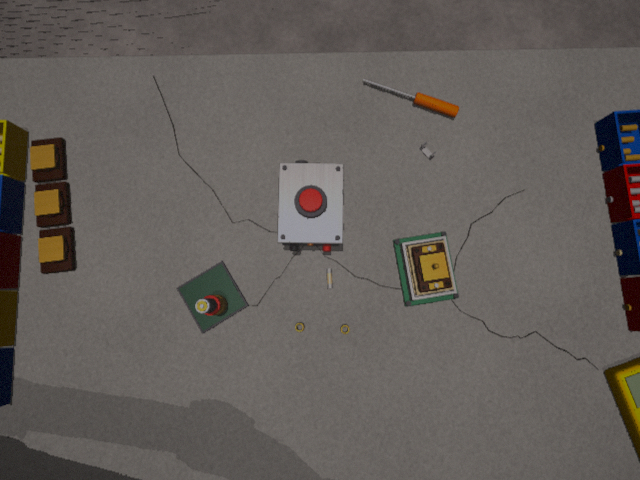

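Scene view: gauge at about (435,180) on the pad, nest stud at (181,228), enclosure between them. Top view: gauge rod top at (203,306), stud at (435,266), button at (311,200), fuse at (330,278), ferrules at (300,327) and (344,329).

```bash
cat > h.py <<'E'
import cv2,numpy as np
from bench import bot,kin,vision
from scipy.spatial.transform import Rotation as R
def cam(n,obs=None):
    m=vision.camera_model(n); f=240/np.tan(np.radians(m["fovy"])/2)
    if n=="wrist":
        M=np.array(m["mount"]); Rt=R.from_quat(obs["ee_rot"]).as_matrix()
        A=Rt@M[:3,:3]; c=Rt@M[:3,3]+obs["tcp_pos"]
    else:
        A=cv2.Rodrigues(np.array(m["rvec"]))[0].T; c=-A@m["tvec"]
    return f,m["cx"],m["cy"],A,c
def ray(C,uv):
    f,cx,cy,A,c=C; uv=np.atleast_2d(uv).astype(float)
    return c,(np.c_[(uv[:,0]-cx)/f,(uv[:,1]-cy)/f,np.ones(len(uv))])@A.T
def onz(C,uv,z):
    c,d=ray(C,uv); return c+d*((z-c[2])/d[:,2])[:,None]
def tri(C1,u1,C2,u2):
    c1,d1=ray(C1,u1);c2,d2=ray(C2,u2);d1=d1[0];d2=d2[0]
    s=np.linalg.lstsq(np.c_[d1,-d2],c2-c1,rcond=None)[0]
    a=c1+s[0]*d1;b=c2+s[1]*d2
    return (a+b)/2,np.linalg.norm(a-b)
def cloud(C,d):
    v,u=np.mgrid[0:480,0:640]; c,r=ray(C,np.c_[u.ravel(),v.ravel()])
    P=c+r*d.ravel()[:,None]; P[d.ravel()==0]=np.nan
    return P.reshape(480,640,3)
def blob(m,box):
    k=np.zeros_like(m);u0,v0,u1,v1=box;k[v0:v1,u0:u1]=m[v0:v1,u0:u1]
    v,u=np.nonzero(k); return np.c_[u,v]
E
python3 - <<'E'
from h import *
I={n:cv2.imread(f"pics/{n}0.png") for n in("scene","top")}
H={n:cv2.cvtColor(I[n],cv2.COLOR_BGR2HSV) for n in I}
C={n:cam(n) for n in I}; P={n:cloud(C[n],np.load(f"pics/{n}0.npy")) for n in I}
red={n:(H[n][...,1]>150)&((H[n][...,0]<8)|(H[n][...,0]>172))&(H[n][...,2]>70) for n in I}
rs=blob(red["scene"],(410,140,460,220)); rt=blob(red["top"],(180,270,250,340))
print("ring scene",len(rs),rs.min(0),rs.max(0),onz(C["scene"],(rs.min(0)+rs.max(0))/2,.0615))
print("ring top",len(rt),rt.min(0),rt.max(0),onz(C["top"],(rt.min(0)+rt.max(0))/2,.0615))
# top-of-barrel
print("tops",onz(C["scene"],[440,155],.116),onz(C["top"],[203,306],.116))
def green(n,box):
    m=(H[n][...,0]>55)&(H[n][...,0]<95)&(H[n][...,1]>70);b=blob(m,box);return b
for nm,z,bx in(("pad",.006,{"scene":(380,170,490,250),"top":(165,250,260,345)}),("nest",.01,{"scene":(140,200,240,305),"top":(380,220,470,315)})):
    for n in I:
        b=green(n,bx[n]); h=cv2.convexHull(b.astype(np.int32)).reshape(-1,2); W=onz(C[n],h,z)
        r=cv2.minAreaRect((W[:,:2]).astype(np.float32)); print(nm,n,len(b),np.round(r[0],4),np.round(r[1],4),r[2])
# stud & collar
print("stud tri (tops)",tri(C["scene"],[181,226],C["top"],[435,266]))
for n,(u,v) in (("scene",(181,238)),("top",(435,266))):
    z=P[n][v-22:v+22,u-22:u+22].reshape(-1,3); z=z[~np.isnan(z[:,0])]
    hst,e=np.histogram(z[:,2],bins=np.arange(0,.12,.004)); print(n,[(round(float(a),3),int(b)) for a,b in zip(e,hst) if b>5])
for n,s in (("scene",(150,205,220,285)),("top",(390,225,465,310))):
    y=(H[n][...,0]>14)&(H[n][...,0]<32)&(H[n][...,1]>110)&(H[n][...,2]>100);b=blob(y,s)
    z=P[n][b[:,1],b[:,0]];print(n,"brass",len(b),np.nanmedian(z,0))
    k=b.min(0),b.max(0);print(k)
print("loose",onz(C["top"],[[330,278],[300,327],[344,329],[427,151]],.007)[:,:2].round(3).tolist(),"encl",onz(C["top"],[[278,163],[343,163],[343,243],[278,243]],.08)[:,:2].round(3).tolist())
out=[cv2.resize(I["scene"][185:305,130:240],None,fx=4,fy=4,interpolation=cv2.INTER_CUBIC)[:480,:],cv2.resize(I["top"][225:315,385:470],None,fx=4,fy=4,interpolation=cv2.INTER_CUBIC)]
h=max(o.shape[0] for o in out);out=[cv2.copyMakeBorder(o,0,h-o.shape[0],0,0,0) for o in out];cv2.imwrite("pics/c1.png",np.hstack(out))
E
```

```text
ring scene 107 [423 173] [444 187] [[0.43874999 0.19512169 0.0615    ]]
ring top 107 [205 295] [220 314] [[0.43887513 0.19054917 0.0615    ]]
tops [[0.4384263  0.19595994 0.116     ]] [[0.43760747 0.193086   0.116     ]]
pad scene 1679 [0.452  0.2056] [0.0917 0.0913] 29.925777435302734
pad top 301 [0.4532 0.205 ] [0.0885 0.089 ] 30.15236473083496
nest scene 1031 [ 0.5009 -0.2018] [0.1273 0.1031] 7.795112609863281
nest top 641 [ 0.4948 -0.1985] [0.1285 0.094 ] 7.646511077880859
stud tri (tops) (array([ 0.49493022, -0.20241649,  0.0817344 ]), np.float64(0.00025859377736624104))
scene [(0.0, 73), (0.008, 7), (0.028, 8), (0.032, 84), (0.036, 24), (0.04, 84), (0.048, 9), (0.052, 333), (0.056, 307), (0.06, 131), (0.064, 129), (0.068, 635), (0.072, 19), (0.076, 13), (0.08, 11), (0.084, 23)]
top [(0.0, 139), (0.008, 30), (0.028, 7), (0.032, 90), (0.036, 38), (0.04, 104), (0.044, 10), (0.048, 29), (0.052, 313), (0.056, 326), (0.06, 82), (0.064, 104), (0.068, 544), (0.072, 18), (0.08, 7), (0.084, 16)]
scene brass 859 [ 0.49949368 -0.20202596  0.06917119]
(array([165, 216]), array([200, 258]))
top brass 782 [ 0.49525397 -0.20291787  0.06920279]
(array([420, 245]), array([448, 289]))
loose [[0.482, -0.02], [0.392, 0.039], [0.386, -0.043], [0.729, -0.221]] encl [[0.688, 0.07], [0.686, -0.047], [0.54, -0.042], [0.543, 0.072]]
```

View pics/c1.png

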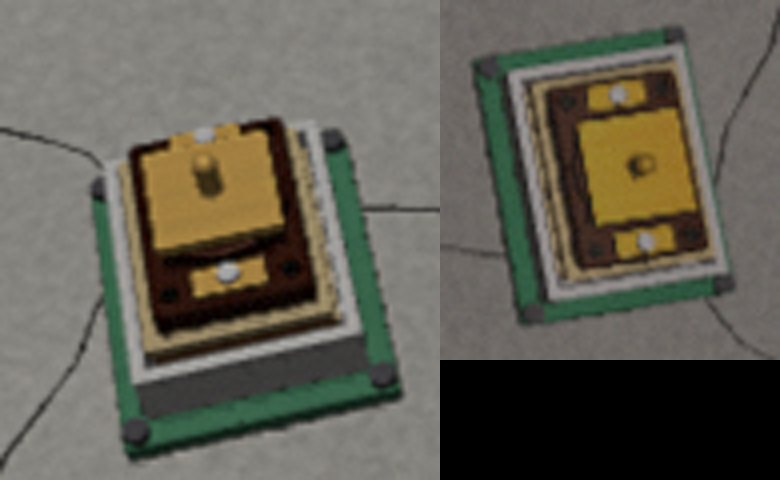

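The crop shows the pile fairly high: the collar is at about z 0.069 by depth in both views, with the stud at its centre. Next I look from near with the wrist camera at the nest, then at the gauge.

Run:
```python
from h import *
q=bot.get_obs()["ee_rot"]; q=np.array([q[0],q[1],0,0]); q/=np.linalg.norm(q)
np.save("q.npy",q)
print(kin.inverse_kinematics([.497,-.202,.25],q),kin.inverse_kinematics([.4385,.193,.25],q))
for nm,p in (("nest",[.497,-.202,.25]),("gauge",[.4385,.193,.26])):
    bot.goto(p,q); bot.sleep(.3); o=bot.get_obs(); im,d=vision.snapshot("wrist")
    cv2.imwrite(f"pics/w_{nm}.png",im[:,:,::-1]); np.savez(f"pics/w_{nm}.npz",d=d,tcp_pos=o["tcp_pos"],ee_rot=o["ee_rot"])
    print(nm,o["tcp_pos"],o["clock"],o["ft_force"],o["joint_positions"].round(2))
a=[cv2.resize(cv2.imread(f"pics/w_{n}.png"),(400,300)) for n in("nest","gauge")]
cv2.imwrite("pics/w12.png",np.hstack(a))
```

```text
[-0.36259639  0.34591996  0.85061816  1.92342205 -0.306391    1.00656827
  1.88713855] [-0.70989854  0.1738884   0.25244581  2.02360065 -0.05314494  0.9501783
  0.83172518]
nest [ 0.49710467 -0.20181355  0.24997052] 3.4667 [0.27938722 0.16226953 0.91938216] [-0.36  0.35  0.85  1.92 -0.31  1.01  1.89]
gauge [0.43881123 0.19235788 0.26001045] 5.3 [ 0.61782315 -0.43164025  0.28003866] [-1.24  0.2   0.86  2.04 -0.18  0.98  0.98]
```

View pics/w12.png

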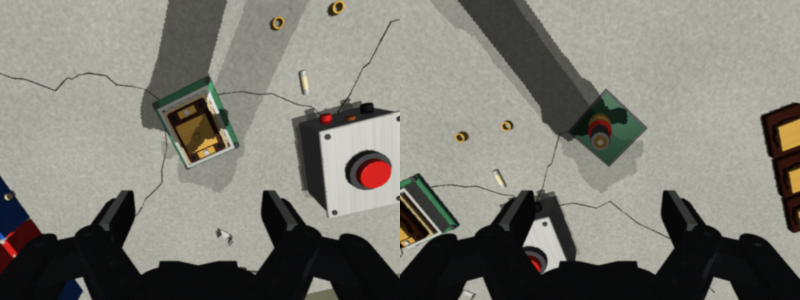

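The left view shows the nest centred at about (310,200) full scale. The right view shows the gauge on the pad at about (320,210), upright and clear of the fingers.

Run:
```python
from h import *
for n,c0 in(("nest",(.497,-.202)),("gauge",(.4385,.193))):
    o=np.load(f"pics/w_{n}.npz"); C=cam("wrist",o); P=cloud(C,o["d"]); im=cv2.imread(f"pics/w_{n}.png"); H=cv2.cvtColor(im,cv2.COLOR_BGR2HSV)
    near=np.hypot(P[...,0]-c0[0],P[...,1]-c0[1])<.06
    if n=="nest":
        z=P[...,2]; pts=P[near&(z>.06)]; h,e=np.histogram(pts[:,2],bins=np.arange(.06,.1,.002)); print(h)
        m=(near&(z>.066)&(z<.074)); W=P[m]; r=cv2.minAreaRect(W[:,:2].astype(np.float32)); print("collar",r,np.median(W[:,2]))
        s=P[near&(z>.078)&(z<.1)]; print("stud",len(s),s.mean(0),s.max(0),s.min(0))
        m=(near&(z>.03)&(z<.037)); W=P[m]; print("rim",cv2.minAreaRect(W[:,:2].astype(np.float32)))
    else:
        z=P[...,2]; s=P[near&(z>.1145)]; print("top",len(s),s.mean(0),s.max(0),cv2.minEnclosingCircle(s[:,:2].astype(np.float32)))
        red=near&(H[...,1]>130)&((H[...,0]<8)|(H[...,0]>172)); v,u=np.nonzero(red); hh=cv2.convexHull(np.c_[u,v].astype(np.int32)).reshape(-1,2)
        print("ring",cv2.minEnclosingCircle(onz(C,hh,.064)[:,:2].astype(np.float32)),np.nanmedian(P[red],0))
        g=near&(z<.012)&(z>.003); print("padz",np.median(P[g][:,2]))
        m=(H[...,0]>55)&(H[...,0]<95)&(H[...,1]>70); v,u=np.nonzero(m); k=(u>220)&(u<410)&(v>130)&(v<280); hh=cv2.convexHull(np.c_[u,v][k].astype(np.int32)).reshape(-1,2)
        print("pad",cv2.minAreaRect(onz(C,hh,.006)[:,:2].astype(np.float32)))
```

```text
[ 128  162   37   98 1993  383    6    6    6    4    7    8   37   37
    4    0    0    0    0    0]
collar ((0.4968348443508148, -0.20361469686031342), (0.046604037284851074, 0.04602810740470886), 7.414058685302734) 0.0693038830781163
stud 97 [ 0.49574875 -0.20321983  0.08525454] [ 0.50048072 -0.19918483  0.08846192] [ 0.4923476  -0.20777699  0.07823358]
rim ((0.49709126353263855, -0.203714519739151), (0.10855720192193985, 0.08425147086381912), 7.724465370178223)
top 40172 [0.42995311 0.19620858 0.30899928] [0.4675112  0.2525689  0.33856407] ((0.4383021891117096, 0.19307026267051697), 0.060057658702135086)
ring ((0.5439127683639526, 0.1031782329082489), 0.1568651646375656) [0.42908669 0.19587289 0.06463865]
padz 0.006706040778677369
pad ((0.454352468252182, 0.20449316501617432), (0.09095572680234909, 0.09112750738859177), 30.103355407714844)
```

Run:
```python
from h import *
o=np.load("pics/w_gauge.npz"); C=cam("wrist",o); P=cloud(C,o["d"]); H=cv2.cvtColor(cv2.imread("pics/w_gauge.png"),cv2.COLOR_BGR2HSV); z=P[...,2]
near=(np.hypot(P[...,0]-.4385,P[...,1]-.193)<.04)&(z<.13)
s=P[near&(z>.1135)]; c,r=cv2.minEnclosingCircle(s[:,:2].astype(np.float32)); print("top",len(s),c,r,s[:,2].max())
red=near&(H[...,1]>130)&((H[...,0]<8)|(H[...,0]>172)); v,u=np.nonzero(red); hh=cv2.convexHull(np.c_[u,v].astype(np.int32)).reshape(-1,2)
e,r2=cv2.minEnclosingCircle(onz(C,hh,.063)[:,:2].astype(np.float32)); print("ring",e,r2)
g=np.array(c); q=np.load("q.npy")
if r<.016 and len(s)>30 and np.linalg.norm(g-[.4385,.193])<.005:
    bot.goto([*g,.16],q); bot.servo_line([*g,.091],feed=.08); f=bot.get_obs()["ft_force"]; print(f)
    bot.move_gripper(.4); bot.move_gripper(0.0); bot.sleep(.3)
    b=bot.get_obs(); print(b["tcp_pos"],b["grip_width"],b["ft_force"],b["clock"])
    np.save("g.npy",g)
    im,d=vision.snapshot("scene"); cv2.imwrite("pics/grasp.png",cv2.resize(im[90:260,360:530,::-1],None,fx=3,fy=3))
```

```text
top 673 (0.43925851583480835, 0.1949843317270279) 0.012014706619083881 0.12076997726890065
ring (0.439458429813385, 0.19487351179122925) 0.017928408458828926
[-0.2012331   0.31647978  0.75958262]
[0.43935456 0.19508696 0.09119038] 0.26684658046415693 [-0.93523183  0.69731774  5.68764779] 7.9417
```

View pics/grasp.png

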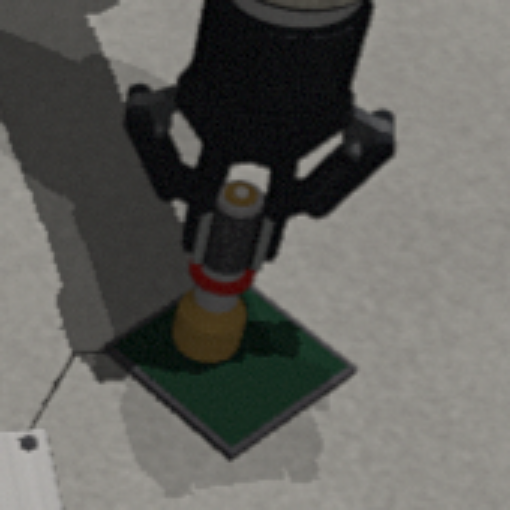

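The gauge is held squarely by its sleeve, clear of the guard, with the bell on the pad. Next: lift, carry, and press under force watch.

Run:
```python
from h import *
g=np.load("g.npy"); n=np.array([.4966,-.2036])
t=bot.get_obs()["tcp_pos"]
bot.servo_line([t[0],t[1],.235],feed=.12); print(bot.get_obs()["ft_force"],bot.get_obs()["grip_width"])
bot.servo_line([*n,.235],feed=.2); bot.servo_line([*n,.178],feed=.08); bot.sleep(.5)
o=bot.get_obs(); f0=o["ft_force"]; print("air",o["tcp_pos"],f0,o["clock"])
im,d=vision.snapshot("scene"); cv2.imwrite("pics/over.png",cv2.resize(im[110:310,110:310,::-1],None,fx=2.5,fy=2.5))
z=.178; log=[]
while z>.148:
    z-=.001 if z>.1565 else .0003
    bot.servo_line([*n,z],feed=.012); o=bot.get_obs(); f=o["ft_force"]-f0
    log.append((round(z,4),round(float(o["tcp_pos"][2]),4),*[round(float(x),1) for x in f],round(float(o["clock"]),2)))
    if f[2]>21 or np.hypot(f[0],f[1])>10: break
for l in log[::2]+log[-3:]: print(*l)
```

```text
[-0.37791618  0.73465692 -1.67910599] 0.26607894168731777
air [ 0.49664442 -0.20355577  0.17808418] [ 0.00490468  0.45836131 -2.74624573] 12.8667
0.177 0.1769 0.1 -0.6 0.0 13.17
0.175 0.1749 0.1 -0.6 -0.3 13.67
0.173 0.173 0.4 -0.7 0.2 14.17
0.171 0.1709 0.1 -1.2 1.0 14.67
0.169 0.1691 0.4 -0.1 2.0 15.17
0.167 0.1671 -1.6 0.0 3.7 15.67
0.165 0.165 -0.3 -0.7 4.2 16.17
0.163 0.163 0.1 -1.2 6.3 16.67
0.161 0.1611 0.1 -1.5 7.0 17.17
0.159 0.1591 1.1 -0.9 8.5 17.67
0.157 0.1572 1.0 -0.7 9.1 18.17
0.1557 0.1559 0.3 -0.2 8.3 18.67
0.1551 0.1553 -0.0 -1.2 8.7 19.17
0.1545 0.1547 -1.0 -0.7 8.6 19.67
0.1539 0.1542 1.0 -0.2 8.9 20.17
0.1533 0.154 -2.0 0.5 13.0 20.67
0.1527 0.154 -2.9 0.7 19.2 21.17
0.153 0.154 -1.5 0.4 16.5 20.92
0.1527 0.154 -2.9 0.7 19.2 21.17
0.1524 0.154 -4.3 1.0 21.4 21.42
```

Run:
```python
from h import *
n=np.array([.4966,-.2036]); f0=np.array([0,.46,-2.75])
bot.servo_line([*n,.1521],feed=.012)
for i in range(4):
    bot.sleep(.4); o=bot.get_obs(); print(o["clock"],o["tcp_pos"],(o["ft_force"]-f0).round(1))
im,d=vision.snapshot("scene"); cv2.imwrite("pics/home.png",im[:,:,::-1])
bot.servo_line([*n,.178],feed=.03); bot.servo_line([*n,.24],feed=.1)
bot.sleep(.2); o=bot.get_obs(); print(o["clock"],o["ft_force"],o["grip_width"],R.from_quat(o["ee_rot"]).as_matrix()[:,2])
im2,d=vision.snapshot("scene"); cv2.imwrite("pics/lifted.png",im2[:,:,::-1])
a=cv2.resize(im[100:300,110:270,::-1],None,fx=2.5,fy=3); b=cv2.resize(im2[70:270,110:270,::-1],None,fx=2.5,fy=3)
cv2.imwrite("pics/hl.png",np.hstack([a,b]))
```

```text
22.0667 [ 0.49707694 -0.20394287  0.15399567] [-4.5  1.4 24.6]
22.4667 [ 0.49709709 -0.20393712  0.15400704] [-3.7  1.5 24.9]
22.8667 [ 0.49707782 -0.20395254  0.15399893] [-4.1  1.6 25. ]
23.2667 [ 0.49709879 -0.2039491   0.15401283] [-4.   1.3 25.1]
25.3 [-0.82568829 -0.08487564 -1.98783307] 0.26228293957731047 [-1.27873661e-03  7.13261952e-05 -9.99999180e-01]
```

View pics/hl.png

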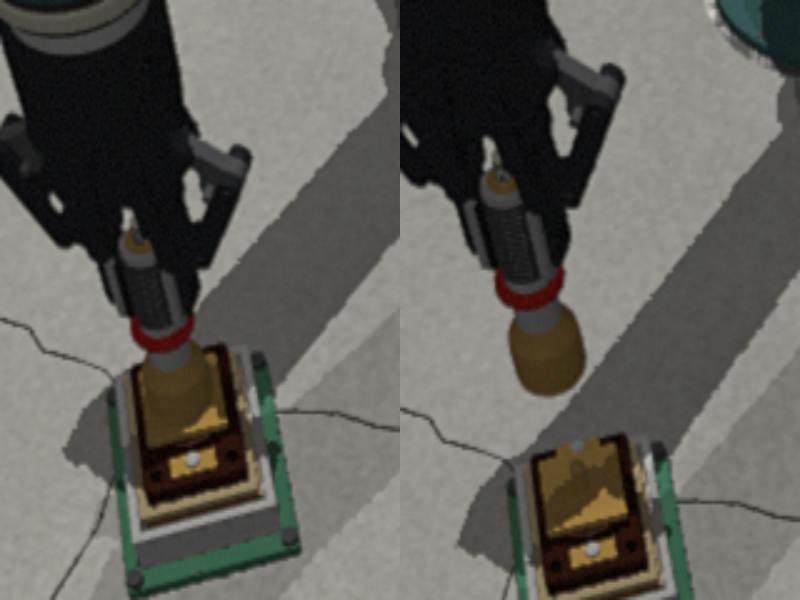

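Left: bell seated flat on the collar. Right: lifted clear, gauge straight in the jaws, rod end visible above the barrel. Now back to the pad.

Run:
```python
from h import *
q=np.load("q.npy"); p=np.array([.450,.2025])
bot.servo_line([*p,.24],frame=q,feed=.2); bot.servo_line([*p,.098],feed=.1); bot.sleep(.5)
o=bot.get_obs(); f0=o["ft_force"]; print(o["tcp_pos"],f0,o["clock"])
z=.098
while z>.0875:
    z-=.0005; bot.servo_line([*p,z],feed=.012); f=bot.get_obs()["ft_force"]-f0
    if f[2]>3.5: break
print(z,f,bot.get_obs()["tcp_pos"])
bot.move_gripper(.45); bot.sleep(.2); bot.move_gripper(1.0)
t=bot.get_obs()["tcp_pos"]; print(t,bot.get_obs()["ft_force"])
bot.servo_line([t[0],t[1],.26],feed=.1); bot.sleep(.3)
o=bot.get_obs(); print(o["clock"]); im,d=vision.snapshot("wrist"); cv2.imwrite("pics/end_w.png",im[:,:,::-1])
C=cam("wrist",o);P=cloud(C,d); zz=P[...,2]; near=(np.hypot(P[...,0]-p[0],P[...,1]-p[1])<.04)&(zz<.16)
s=P[near&(zz>.112)&(zz<.118)]; print("top",cv2.minEnclosingCircle(s[:,:2].astype(np.float32)),np.median(s[:,2]),"rod",np.sort(zz[near])[-12:],P[near&(zz>.119)].mean(0))
im2,_=vision.snapshot("scene"); cv2.imwrite("pics/end_s.png",im2[:,:,::-1])
a=cv2.resize(im[120:280,240:400,::-1],(400,400)); b=cv2.resize(im2[130:250,380:500,::-1],(400,400)); cv2.imwrite("pics/end.png",np.hstack([a,b]))
```

```text
[0.45002887 0.20255245 0.0980487 ] [-0.47007203  0.4283863  -2.0442876 ] 29.6083
0.091 [-0.48524235 -1.11528559  4.41062324] [0.45011597 0.20253369 0.09122875]
[0.44999132 0.20250363 0.09100678] [ 1.06369635 -0.30043467 -0.87615036]
36.275
top ((0.4503028988838196, 0.20237067341804504), 0.012779802083969116) 0.11666235847908171 rod [0.13042304 0.13051896 0.13051991 0.13052108 0.13054389 0.13056178
 0.13057115 0.13061771 0.13064595 0.1306519  0.1307583  0.13119919] [0.44934703 0.20297362 0.12713889]
```

View pics/end.png

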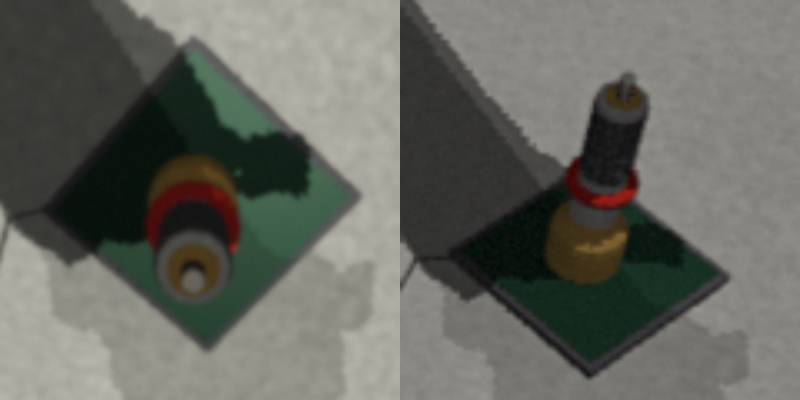

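The gauge stands upright near the middle of the pad with the rod out by about 11 mm. Handing in.

```bash
python3 -c "
from bench import bot
bot.sign_off(); print(bot.get_obs()['clock'])"
```

```text
the job is handed in; nothing more can be done
the job is handed in; nothing more can be done
```

The contact-pressure check is done and handed in at about 36.3 s of the 59 s allowed.

- **Pressing:** I took the gauge by its sleeve and carried it over the nest. I then lowered it in small steps on the stud, averaging about 4 mm/s and slower near the end. The springs pushed back with about 9 N. The bell met the collar at z ≈ 0.069 m, which agrees with the camera depth. I held it home at about 25 N for over 1.5 s. The force I sampled never went above about 25 N, well under the 45 N limit.
- **Return:** I lifted straight off, set the gauge down on the pad with about 4 N, opened the jaws and withdrew straight up.
- **Last checks:** The gauge stands upright near the middle of the pad, with its top centred where I placed it to within 1 mm. By wrist-camera depth the rod is out about 11 mm, inside the expected 6–14 mm. The gripper touches nothing.
- **Not checked:** I did not re-measure the red button and the loose parts at the end, but the path stayed well above them. No check failed or disagreed.

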